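Spin the parts carousel until the flux jar faces the pointer

TASK

Spin the round parts carousel by gently pushing the rim with its steel finger pegs, until the flux jar (the silver tin with the black lid) is at the front, with the red arrow on the foot pointing straight at the middle of it, and then take your hand away. Touch none of the things on the tray - they ride along standing in their compartments - and leave everything else on the bench where it is.

Things in the scene. Friction and masses are not known exactly. Their poses are not given: they have to be found in the camera images.
- carousel_foot: Fixed round black foot of the turntable, 160 mm across and 12 mm high, screwed to the bench. Origin: on the turning axis, at the bench top. Its -x axis is the FRONT of the turntable, where a red arrowhead lies on a flat steel strip that sticks out from under the tray (strip 4 mm thick, arrow top 12 mm above the bench; from 120 to 145 mm from the axis).
- pointer (a point): Tip of the red arrowhead that marks the front, 122 mm from the axis and 12 mm above the bench, same axes as the foot. The arrow points at the turning axis.
- carousel: Round grey turning tray, 234 mm across. Origin on the axis, at its underside, 13 mm above the bench; axes turn with it. It turns endlessly both ways, friction about 0.06 N m, and stays where left, coasting a degree or so after a slow push. Top of rim flange and floor: 23 mm above the bench. Dividers (3 mm thick, 45 mm above the bench) along its x and y axes part four quarter compartments.
- peg_0 (a point): Mid height (39 mm above the bench) of one of eight equal steel finger pegs on the tray's rim, on the tray's +x axis; same axes as the tray. Pegs stand every 45 degrees at 108 mm from the axis, 13 mm thick, 23 to 55 mm above the bench. Between them the rim is a bare flange, 25 mm wide, round a lip whose outside is 92 mm from the axis and whose top is 35 mm above the bench.
- jar_centre (a point): Centre of the flux jar, a round silver tin, black lid with a small yellow label, 46 mm across and 35 mm high, loose (80 g) in the middle of one of the four compartments, 52 mm from the axis; centre 17 mm above the tray floor, 40 mm above the bench. Which compartment differs from start to start.
- solder_reel: White reel of solder, 60 mm across, 36 mm high, loose on the tray in another compartment; origin at the centre of its underside, 23 mm above the bench.
- tape_black: Black tape roll lying flat, 67 mm across, 18 mm high, loose on the tray; origin at the centre of its underside.
- tape_yellow: Yellow tape roll lying flat, 62 mm across, 19 mm high, loose on the tray; origin at the centre of its underside.
- multimeter: Teal and black hand-held multimeter lying on the bench, 147x95x44 mm; origin at the centre of its underside. Bystander.
- driver_yellow: Small screwdriver with orange handle lying on the bench, 69x124x24 mm over all; origin at the centre of its underside. Bystander.
- brush: Small brush with pale wooden handle and black bristles lying on the bench, 33x141x8 mm; origin at the centre of its underside. Bystander.
- date_stamp: Rubber stamp with black knob and blue foot, 34x41x68 mm, standing; origin at the centre of its underside. Bystander.
- flux_jar: The same flux jar as a body; origin at the centre of its underside.
There are look-alikes about, which are no part of the job. There is more than one size of the tape_yellow; the one meant has the size given above.

How it is judged (in metres and radians):
At the end, for the whole second after the job is handed in: The jar's centre lies within 8 mm of the line from the turning axis to the red arrow, on the arrow's side; the tray is at rest, and the jar, the reel and both tape rolls stand on it in their compartments (y of jar_centre in the frame of carousel_foot between -0.008 and 0.008 m and x of jar_centre in the frame of carousel_foot below -0.03 m and angle between jar_centre's own z axis and vertical below 0.15 rad and angular speed of carousel below 0.05 rad/s and horizontal distance between each of jar_centre, solder_reel, tape_black, tape_yellow and carousel_foot below 0.08 m and height (world z) of jar_centre below 0.045 m and height (world z) of each of solder_reel, tape_black, tape_yellow below 0.028 m); the robot touches nothing.
It fails at once if the robot touches the jar, the reel or a tape roll (contact force between any of the arm, the fingers and flux_jar above 0.5 N or contact force between any of the arm, the fingers and solder_reel above 0.5 N or contact force between any of the arm, the fingers and tape_black above 0.5 N or contact force between any of the arm, the fingers and tape_yellow above 0.5 N).
It fails at once if something on the tray is lifted, tipped or leaves its tray (height (world z) of jar_centre above 0.053 m or height (world z) of any of solder_reel, tape_black, tape_yellow above 0.036 m or angle between any of jar_centre, solder_reel, tape_black, tape_yellow's own z axis and vertical above 0.3 rad or horizontal distance between any of jar_centre, solder_reel, tape_black, tape_yellow and carousel_foot above 0.09 m).
It fails at once if the turntable is pushed harder than 25 N (contact force between the fingers and carousel above 25 N).
It fails at once if another thing on the bench is moved more than 15 mm (distance of any of multimeter, driver_yellow, brush, date_stamp from where it was at the start of the episode above 0.015 m).
It also fails if it takes over 56 s, if anything falls off the work surface, if the arm or the gripper's body presses on something with over 40 N, if the wrist force passes 120 N, or if a joint passes its speed limit or range.

ROBOT

A 6-joint arm with a two-finger parallel gripper is mounted at the origin on a cart in front of the work surface, level with it; the furniture and walls round the work are solid. World frame = base frame: x ahead of the robot, y to its left, z up, the work surface at z = 0. Lengths are in m, angles in degrees, forces in N, time in s.
With the tool pointing down it reaches from about 0.25 to 0.725 m from the base axis. Payload 9.7 kg.
Tool frame: the origin (TCP) lies midway between the tips of the shut fingers; the grasp point (between the pads) lies 19 mm behind it; y points along the fingers, x is the direction in which the jaws open and shut, and the axes are right-handed (so a half turn about y gives the same grasp; the last joint's range is limited). The gripper opens to 85 mm and grips with 20 to 120 N. Pads are 22 mm wide; open, the fingers measure 114 mm over their backs; the gripper's body (76 mm by 85 mm) begins 54 mm behind the grasp point. The pads swing forward as they close: fully open they stand 13 mm farther back than shut.
Start: joints at [-72.88, 4.979, 10.078, 95.1, 0, 90], TCP at [0.162, -0.526, 0.231] pointing down, gripper open.
Joint ranges: [-179.16, 179.16], [-48.56, 103.87], [-65.8, 70.77], [-126.05, 130.52], [-82.76, 87.17], [-180, 180]. Speed limits (degrees/s): [127.2, 127.2, 147.25, 180, 180, 180].

INTERFACE

Orientations are given as [roll, pitch, yaw] about the fixed x, y, z axes, in that order (R = Rz(yaw) Ry(pitch) Rx(roll)).
In Python, from workcell import get_obs, camera, job_done gives the robot as it stands.
- The arm moves only by the tool play_rows, never from a script. Its argument "moves" is a list of rows, each a list of 3 entries, a list of its own where there are three numbers: the turn, a rotation vector about the tool's x, y, z in degrees, then the shift along the tool's x, y, z in m, then the opening in per cent of the stroke, from 0 (shut) to 100 (fully open). A call has exactly 5 rows; each row is the pose to reach, as a shift and turn from the pose commanded when the call began, along the tool's axes at that moment; what a row does not reach only later rows make up. A row lasts 1/10 s, in which the tool goes at most 50 mm and 8.59 degrees, less where a joint would pass 70% of its speed; a pose out of reach is approached as far as the arm can. A call with a gripper value outside its range is refused whole. The fingers move at their own pace and stop on an object; "grip_force" is the grip in N (left out, the last holds). Time passes only in rows, so rows that repeat a pose let the fingers close, or fill a call up. It gives the time, the measured TCP pose, the force and the opening at its end, in the units of the state.
- get_obs(): the state, without advancing time (a new reading comes with each control period).
- camera(name): name is "side" or "top"; returns a dict with "img" (480x640x3 uint8, red, green, blue), "fov_y" (degrees; the focal length in pixels is half the picture's height over the tangent of half this angle, whatever the lens; pixels are square), "cx", "cy" (the principal point, pixels), "world_from_camera" (4x4, takes a point from camera to world coordinates). Camera axes: x right, y up, looking along -z (the intrinsics and any distortion apply to the point x, -y, -z); pixel columns grow to the right and rows downward; lengths in m; the calibration is good to about 2 mm. A picture is of the moment at which its call begins. There is no depth.
- job_done(): hands the job in, once; it reports no verdict.
The state is a dict: "time": time; "q": joint angles; "qd": joint speeds; "joint_efforts": joint torques, N m; "ee_pos": TCP position; "tcp_rot": TCP orientation; "wrist_force": force on the tool from outside, world axes, zero at the start; "torque": the same for the moment, N m; "opening": finger opening in m.
Only numpy, scipy, OpenCV 4.12 (cv2) and the standard library are available. Lean on these libraries where they do the work, as an engineer would, in place of code of your own. Each camera call takes 0.05 s, during which the arm holds its last target.

## Working session

There is one attempt and no reset: what is moved stays moved. The work goes in short steps, Python scripts to look and compute and a tool call to move; the robot and the scene stay as the last step left them, time stands still between calls to the robot, and variables do not carry over. Pictures are saved under pics/ and viewed, and the job is handed in when it is done.

Besides the shell and the picture viewer there is one more tool, called after "Call:" by a JSON object that holds its "op" and its "data", one argument or row to a line. play_rows: Moves the arm, as the interface text tells. Its arguments: {"type":"object","properties":{"moves":{"type":"array"},"grip_force":{"type":"number"}},"required":["moves"]}

```bash
mkdir -p pics; ls
python3 - <<'E'
from workcell import get_obs,camera
import cv2
o=get_obs();print(o)
for n in("top","side"):
    c=camera(n);cv2.imwrite(f"pics/{n}0.png",c["img"][:,:,::-1]);print(n,{k:v for k,v in c.items() if k!="img"})
E
```

```text
pics
{'time': 0.0, 'q': array([-7.28808687e+01,  5.01122015e+00,  1.00333958e+01,  9.51009274e+01,
       -2.55448008e-03,  8.99992123e+01]), 'qd': array([-0.07875648, -0.13613847,  0.04616242,  0.00133793,  0.05912957,
        0.05436406]), 'joint_efforts': array([ 2.96391670e-03, -5.20394862e+01,  4.64798820e+01,  1.68024190e-02,
        3.42144710e-05,  2.30627251e-06]), 'ee_pos': array([ 0.16181316, -0.52540081,  0.23057246]), 'tcp_rot': array([-9.00025534e+01,  7.87517245e-02, -7.28800810e+01]), 'wrist_force': array([-0.69471736, -0.20086494,  0.15669344]), 'torque': array([ 0.00223987,  0.02720108, -0.06096991]), 'opening': 0.08552162469680331}
top {'fov_y': 54.355658967484985, 'cx': 324.8640299535815, 'cy': 241.55665054178627, 'world_from_camera': array([[ 0.0138566 ,  0.98169728, -0.18994325,  0.34841929],
       [-0.99956554,  0.00865757, -0.02817404, -0.1712823 ],
       [-0.02601393,  0.19025113,  0.98139074,  1.02432808],
       [ 0.        ,  0.        ,  0.        ,  1.        ]])}
side {'fov_y': 57.554757023107186, 'cx': 321.6029275150233, 'cy': 237.52905438920445, 'world_from_camera': array([[-0.96625983,  0.09779685, -0.23828073,  0.30518073],
       [-0.25732555, -0.40676913,  0.87654004,  0.68340212],
       [-0.01120239,  0.90828115,  0.4182103 ,  0.4506026 ],
       [ 0.        ,  0.        ,  0.        ,  1.        ]])}
```

View pics/top0.png

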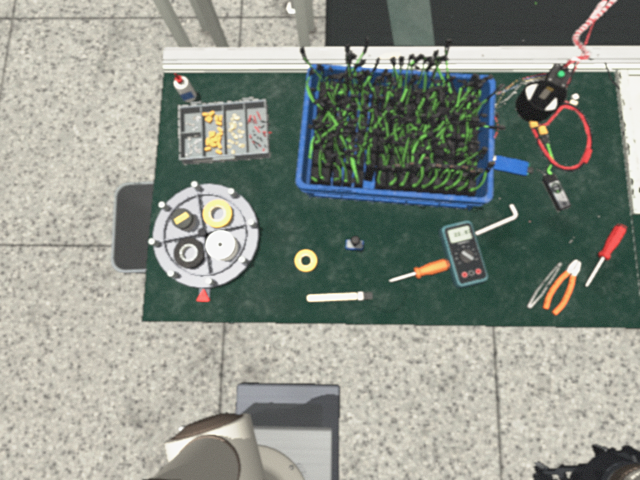

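View pics/side0.png

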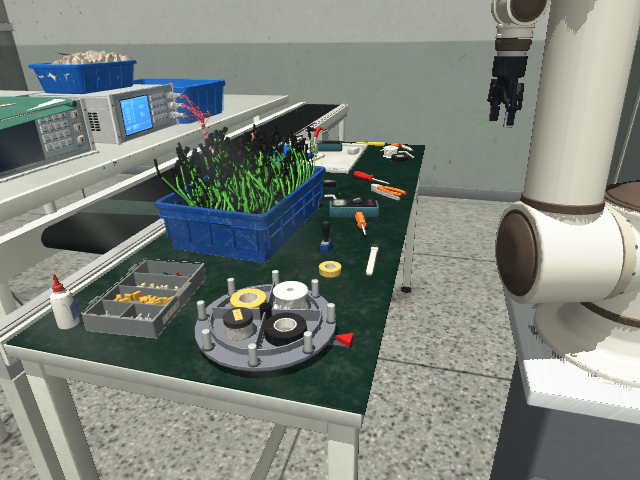

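```bash
cat > h.py <<'E'
import numpy as np, cv2
from workcell import get_obs,camera
def K(c):
    h=c["img"].shape[0]; f=h/2/np.tan(np.radians(c["fov_y"])/2); return f
def toW(c,u,v,z):
    f=K(c);M=c["world_from_camera"]
    d=M[:3,:3]@np.array([(u-c["cx"])/f,-(v-c["cy"])/f,-1]);o=M[:3,3]
    return o+d*(z-o[2])/d[2]
def toP(c,P):
    f=K(c);M=c["world_from_camera"]
    p=(np.atleast_2d(P)-M[:3,3])@M[:3,:3]
    return np.c_[c["cx"]+f*p[:,0]/-p[:,2], c["cy"]-f*p[:,1]/-p[:,2]]
def crop(c,u0,v0,w,h,s,name):
    i=c["img"][v0:v0+h,u0:u0+w,::-1]; cv2.imwrite(name,cv2.resize(i,None,fx=s,fy=s,interpolation=cv2.INTER_CUBIC))
E
python3 - <<'E'
from h import *
c=camera("top");crop(c,140,172,130,140,4,"pics/t1.png")
s=camera("side");crop(s,185,255,180,125,4,"pics/s1.png")
print(toW(c,204,234,.023),toW(c,203,295,.012),toW(c,182,218,.058))
E
```

```text
[0.55684009 0.12426615 0.023     ] [0.42369657 0.12110883 0.012     ] [0.58420488 0.16368797 0.058     ]
```

View pics/t1.png

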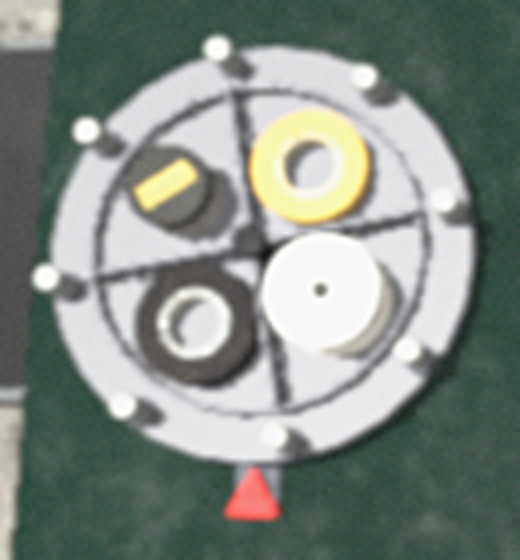

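View pics/s1.png

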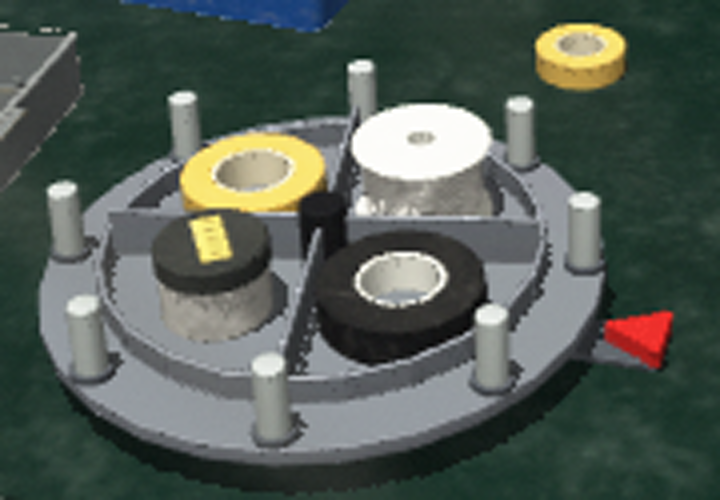

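Run:
```python
from h import *
from scipy.optimize import least_squares
c=camera("top");s=camera("side")
T=np.array([(217,48),(364,77),(443,201),(407,349),(274,437),(122,406),(44,278),(86,130)])/4+[140,172]-.375
S=np.array([(183,98),(361,66),(520,104),(584,201),(491,316),(268,362),(83,303),(62,188)])/4+[185,255]-.375
for nm,cc,L in(("top",c,T),("side",s,S)):
    W=np.array([toW(cc,u,v,.055)[:2] for u,v in L])
    # model: sequence clockwise or ccw
    a=np.unwrap(np.arctan2(*(W-W.mean(0)).T[::-1])); sg=np.sign(a[1]-a[0])
    def f(p): 
        t=p[2]+sg*np.arange(8)*np.pi/4
        return (W-(p[:2]+.108*np.c_[np.cos(t),np.sin(t)])).ravel()
    r=least_squares(f,[*W.mean(0),a[0]]);print(nm,r.x[:2],np.degrees(r.x[2]),abs(r.fun).max())
print("arrow tip top",toW(c,140+256/4,172+467/4,.012),"base",toW(c,140+251/4,172+519/4,.012))
print("arrow tip side",toW(s,185+604/4,255+328/4,.012), "base",toW(s,185+674/4,255+312/4,.012),toW(s,185+656/4,255+362/4,.012))
print("jar top",toW(c,140+168/4,172+185/4,.058),"side",toW(s,185+211/4,255+239/4,.058))
```

```text
top [0.55600722 0.12221683] 11.754247260699225 0.0006383858575619294
side [0.55467007 0.12449236] -33.43837090326877 0.0012825296929484808
arrow tip top [0.43728511 0.11978062 0.012     ] base [0.40911911 0.12072389 0.012     ]
arrow tip side [0.43436292 0.12761146 0.012     ] base [0.4091569  0.11056631 0.012     ] [0.40985301 0.14333832 0.012     ]
jar top [0.58365365 0.16364797 0.058     ] side [0.58192302 0.16911605 0.058     ]
```

```bash
cat >> h.py <<'E'
from scipy.spatial.transform import Rotation as Ro
C=np.array([.5553,.1233])
def plan(targets):  # targets: list of (x,y,z,yaw) world
    o=get_obs();R=Ro.from_euler('xyz',o["tcp_rot"],degrees=True)
    y0=o["tcp_rot"][2];print("t",round(o["time"],2),"pos",o["ee_pos"].round(4),"rot",o["tcp_rot"].round(2),"q",o["q"].round(1),"F",o["wrist_force"].round(1))
    for x,y,z,w in targets:
        d=R.inv().apply(np.array([x,y,z])-o["ee_pos"])
        dw=(w-y0+180)%360-180
        print("[[0,%.1f,0],[%.3f,%.3f,%.3f],0],"%(-dw,*d))
def rim(th,r=.110,z=.036,off=90): 
    t=np.radians(th);return (*(C+r*np.array([np.cos(t),np.sin(t)])),z,th+off)
E
python3 - <<'E'
from h import *
x=rim(176,z=.12);print(x);plan([x])
E
```

```text
(np.float64(0.44556795447141934), np.float64(0.1309732121118538), 0.12, 266)
t 0.3 pos [ 0.1619 -0.5256  0.2311] rot [-9.000e+01  2.000e-02 -7.288e+01] q [-72.9   5.   10.1  95.1   0.   90. ] F [0.6 0.1 1.3]
[[0,21.1,0],[-0.544,0.111,0.464],0],
```

Call:
{"op": "play_rows", "data": {
  "moves": [
    [[0, 2, 0], [0, 0, 0.02], 0],
    [[0, 5, 0], [0, 0, 0.05], 0],
    [[0, 10, 0], [-0.02, 0, 0.1], 0],
    [[0, 10, 0], [-0.06, 0, 0.14], 0],
    [[0, 10, 0], [-0.1, 0, 0.16], 0]
  ]
}}

```text
time: 0.8
ee_pos: [0.2858, -0.3859, 0.2304]
tcp_rot: [-90.0, 0.1, -82.9]
wrist_force: [0.3, 0.6, 1.1]
opening: 0.0123
```

Run:
```python
from h import *
x=rim(176,z=.12);print(x);plan([x])
```

```text
(np.float64(0.44556795447141934), np.float64(0.1309732121118538), 0.12, 266)
t 0.8 pos [ 0.2858 -0.3859  0.2304] rot [-9.001e+01  6.000e-02 -8.286e+01] q [-53.5  -4.5   0.5  95.    0.  119.4] F [0.3 0.6 1.1]
[[0,11.1,0],[-0.493,0.111,0.223],0],
```

Call:
{"op": "play_rows", "data": {
  "moves": [
    [[0, -8, 0], [-0.05, 0, 0.03], 0],
    [[0, -16, 0], [-0.1, 0, 0.06], 0],
    [[0, -24, 0], [-0.15, 0, 0.09], 0],
    [[0, -32, 0], [-0.2, 0, 0.12], 0],
    [[0, -40, 0], [-0.24, 0, 0.13], 0]
  ]
}}

```text
time: 1.3
ee_pos: [0.3783, -0.154, 0.2312]
tcp_rot: [-90.0, -0.0, -42.6]
wrist_force: [1.7, 0.1, 1.0]
opening: -0.0001
```

Run:
```python
from h import *
x=rim(174,.114,z=.12,off=-180);print(x);plan([x])
```

```text
(np.float64(0.44192450392801685), np.float64(0.13521624481251254), 0.12, -6)
t 1.3 pos [ 0.3783 -0.154   0.2312] rot [-8.998e+01 -3.000e-02 -4.256e+01] q [-22.2 -14.2  -7.9  96.3   0.  110.4] F [1.7 0.1 1. ]
[[0,-36.6,0],[-0.149,0.111,0.256],0],
```

Call:
{"op": "play_rows", "data": {
  "moves": [
    [[0, -8, 0], [-0.03, 0, 0.05], 0],
    [[0, -16, 0], [-0.06, 0, 0.1], 0],
    [[0, -24, 0], [-0.09, 0, 0.16], 0],
    [[0, -32, 0], [-0.12, 0, 0.21], 0],
    [[0, -38, 0], [-0.15, 0.02, 0.25], 0]
  ]
}}

```text
time: 1.8
ee_pos: [0.4316, 0.0894, 0.2217]
tcp_rot: [-90.0, -0.1, -4.5]
wrist_force: [1.4, -0.9, 0.3]
opening: -0.0003
```

Run:
```python
from h import *
x=rim(171,.114,z=.09,off=-180);print(x);plan([x])
```

```text
(np.float64(0.44270352917215433), np.float64(0.14113352901458634), 0.09, -9)
t 1.8 pos [0.4316 0.0894 0.2217] rot [-89.96  -0.15  -4.55] q [ 11.7 -10.2  -5.6  94.4  -0.  106.3] F [ 1.4 -0.9  0.3]
[[0,4.5,0],[0.007,0.132,0.052],0],
```

Call:
{"op": "play_rows", "data": {
  "moves": [
    [[0, 2, 0], [0.003, 0.02, 0.03], 0],
    [[0, 4, 0], [0.006, 0.06, 0.045], 0],
    [[0, 4, 0], [0.006, 0.1, 0.045], 0],
    [[0, 4, 0], [0.006, 0.12, 0.045], 0],
    [[0, 4, 0], [0.006, 0.12, 0.045], 0]
  ]
}}

```text
time: 2.3
ee_pos: [0.439, 0.1311, 0.0977]
tcp_rot: [-90.1, 0.3, -8.9]
wrist_force: [-0.3, -0.1, 0.0]
opening: 0.0001
```

Run:
```python
from h import *
x=rim(171,.114,z=.09,off=-180);print(x);plan([x, rim(171,.114,z=.04,off=-180)])
c=camera("top");crop(c,140,172,130,150,4,"pics/t2.png")
s=camera("side");crop(s,185,235,200,145,4,"pics/s2.png")
```

```text
(np.float64(0.44270352917215433), np.float64(0.14113352901458634), 0.09, -9)
t 2.3 pos [0.439  0.1311 0.0977] rot [-90.13   0.27  -8.85] q [ 16.6  -7.8 -17.3  80.9   0.  115.5] F [-0.3 -0.1  0. ]
[[0,0.1,0],[0.002,0.008,0.011],0],
[[0,0.1,0],[0.002,0.058,0.011],0],
```

View pics/s2.png

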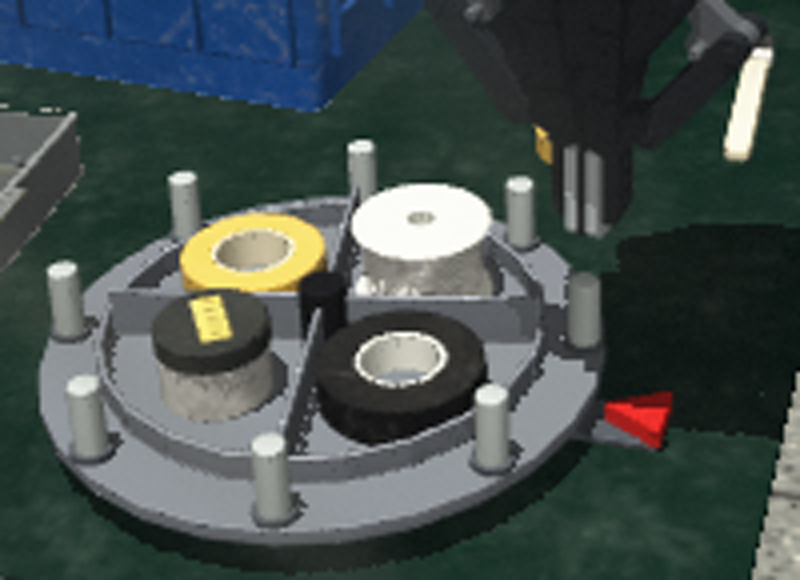

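View pics/t2.png

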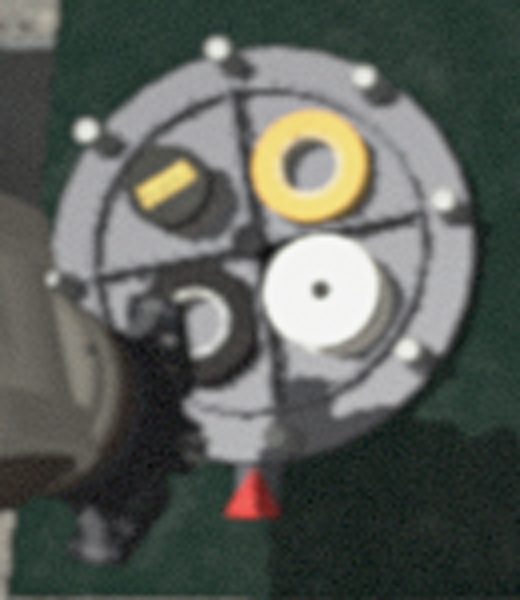

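Call:
{"op": "play_rows", "data": {
  "moves": [
    [[0, 0, 0], [0.002, 0.015, 0.006], 0],
    [[0, 0, 0], [0.002, 0.03, 0.01], 0],
    [[0, 0, 0], [0.002, 0.045, 0.01], 0],
    [[0, 0, 0], [0.002, 0.057, 0.01], 0],
    [[0, 0, 0], [0.002, 0.057, 0.01], 0]
  ]
}}

```text
time: 2.9
ee_pos: [0.4437, 0.1406, 0.0426]
tcp_rot: [-90.0, 0.1, -8.9]
wrist_force: [-0.1, 0.4, 0.2]
opening: 0.0
```

Run:
```python
from h import *
p=get_obs()["ee_pos"][:2]-C;print(np.hypot(*p),np.degrees(np.arctan2(p[1],p[0])))
plan([rim(170+2*i,.114,z=.04,off=-180) for i in range(1,6)])
```

```text
0.1128797090617959 171.20693263323415
t 2.9 pos [0.4437 0.1406 0.0426] rot [-9.005e+01  9.000e-02 -8.890e+00] q [ 17.6  -5.9 -21.6  74.4  -0.  116.5] F [-0.1  0.4  0.2]
[[0,-0.9,0],[-0.001,0.003,-0.002],0],
[[0,-2.9,0],[-0.001,0.003,-0.006],0],
[[0,-4.9,0],[-0.001,0.003,-0.010],0],
[[0,-6.9,0],[-0.000,0.003,-0.013],0],
[[0,-8.9,0],[0.000,0.003,-0.017],0],
```

Call:
{"op": "play_rows", "data": {
  "moves": [
    [[0, -2, 0], [0, 0, -0.004], 0],
    [[0, -4, 0], [0, 0.001, -0.008], 0],
    [[0, -6, 0], [0, 0.002, -0.012], 0],
    [[0, -8, 0], [0.001, 0.003, -0.016], 0],
    [[0, -9, 0], [0.001, 0.003, -0.018], 0]
  ]
}}

```text
time: 3.4
ee_pos: [0.4429, 0.1227, 0.0414]
tcp_rot: [-90.0, -0.0, 0.2]
wrist_force: [0.6, -0.2, 0.0]
opening: 0.0005
```

Call:
{"op": "play_rows", "data": {
  "moves": [
    [[0, -1, 0], [0, 0, -0.002], 0],
    [[0, -2, 0], [0, 0, -0.004], 0],
    [[0, -3, 0], [0, 0, -0.006], 0],
    [[0, -4.5, 0], [0, 0, -0.009], 0],
    [[0, -6, 0], [0.001, 0, -0.012], 0]
  ]
}}

```text
time: 3.9
ee_pos: [0.4435, 0.111, 0.0407]
tcp_rot: [-90.0, 0.0, 6.2]
wrist_force: [-0.4, 1.2, 0.1]
opening: 0.0
```

Run:
```python
from h import *
p=get_obs()["ee_pos"][:2]-C;print(np.hypot(*p),np.degrees(np.arctan2(p[1],p[0])))
a=np.degrees(np.arctan2(p[1],p[0]))%360
plan([rim(a+2*i,.114,z=.04,off=-180) for i in range(1,6)])
c=camera("top");crop(c,140,172,130,150,4,"pics/t3.png")
s=camera("side");crop(s,185,235,200,145,4,"pics/s3.png")
```

```text
0.11249006388035374 -173.73051212555444
t 3.9 pos [0.4435 0.111  0.0407] rot [-89.99   0.     6.22] q [ 14.   -7.1 -22.9  74.2   0.   97.8] F [-0.4  1.2  0.1]
[[0,-2.0,0],[-0.001,0.001,-0.004],0],
[[0,-4.0,0],[-0.001,0.001,-0.008],0],
[[0,-6.0,0],[-0.001,0.001,-0.012],0],
[[0,-8.0,0],[-0.000,0.001,-0.016],0],
[[0,-10.0,0],[0.000,0.001,-0.020],0],
```

View pics/s3.png

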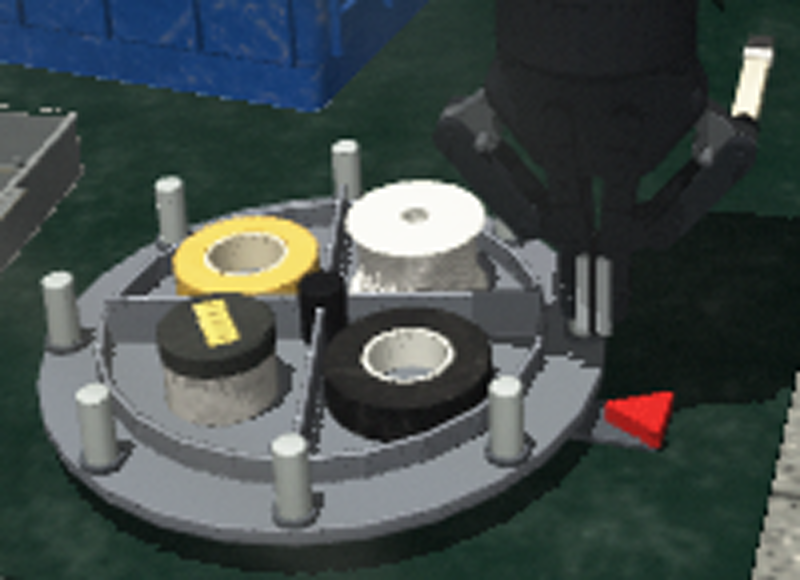

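Call:
{"op": "play_rows", "data": {
  "moves": [
    [[0, -2, 0], [0, 0, -0.004], 0],
    [[0, -4, 0], [0, 0, -0.008], 0],
    [[0, -6, 0], [0, 0, -0.012], 0],
    [[0, -8, 0], [0.001, 0, -0.016], 0],
    [[0, -10, 0], [0.001, 0, -0.02], 0]
  ]
}}

```text
time: 4.5
ee_pos: [0.4468, 0.0913, 0.0407]
tcp_rot: [-90.0, -0.0, 16.2]
wrist_force: [0.6, -0.0, -0.7]
opening: -0.0001
```

Call:
{"op": "play_rows", "data": {
  "moves": [
    [[0, -2, 0], [0, 0, -0.004], 0],
    [[0, -4, 0], [0, 0, -0.008], 0],
    [[0, -6, 0], [0, 0, -0.012], 0],
    [[0, -8, 0], [0.001, 0, -0.016], 0],
    [[0, -10, 0], [0.0015, 0, -0.02], 0]
  ]
}}

```text
time: 5.0
ee_pos: [0.4536, 0.0724, 0.0406]
tcp_rot: [-90.0, 0.0, 26.2]
wrist_force: [0.2, 0.9, 1.0]
opening: -0.0001
```

Run:
```python
from h import *
p=get_obs()["ee_pos"][:2]-C;print(np.hypot(*p),np.degrees(np.arctan2(p[1],p[0])))
a=np.degrees(np.arctan2(p[1],p[0]))%360
plan([rim(a+2*i,.114,z=.04,off=-180) for i in range(1,6)])
```

```text
0.1136791789991522 -153.4238387916868
t 5.0 pos [0.4536 0.0724 0.0406] rot [-8.999e+01  1.000e-02  2.618e+01] q [  9.1  -6.8 -22.6  74.1   0.   72.9] F [0.2 0.9 1. ]
[[0,-2.4,0],[-0.000,0.001,-0.004],0],
[[0,-4.4,0],[0.000,0.001,-0.008],0],
[[0,-6.4,0],[0.000,0.001,-0.012],0],
[[0,-8.4,0],[0.001,0.001,-0.016],0],
[[0,-10.4,0],[0.002,0.001,-0.020],0],
```

Call:
{"op": "play_rows", "data": {
  "moves": [
    [[0, -2, 0], [0, 0, -0.004], 0],
    [[0, -4, 0], [0, 0, -0.008], 0],
    [[0, -6, 0], [0.0005, 0, -0.012], 0],
    [[0, -8, 0], [0.001, 0, -0.016], 0],
    [[0, -10, 0], [0.0017, 0, -0.02], 0]
  ]
}}

```text
time: 5.5
ee_pos: [0.464, 0.0552, 0.0406]
tcp_rot: [-90.0, 0.0, 36.2]
wrist_force: [-0.8, 0.4, 0.5]
opening: -0.0
```

Call:
{"op": "play_rows", "data": {
  "moves": [
    [[0, -2, 0], [0, 0, -0.004], 0],
    [[0, -4, 0], [0, 0, -0.008], 0],
    [[0, -6, 0], [0.0005, 0, -0.012], 0],
    [[0, -8, 0], [0.001, 0, -0.016], 0],
    [[0, -10, 0], [0.0017, 0, -0.02], 0]
  ]
}}

```text
time: 6.0
ee_pos: [0.4771, 0.0401, 0.0406]
tcp_rot: [-90.0, 0.0, 46.2]
wrist_force: [-1.0, 0.6, 0.4]
opening: 0.0
```

Call:
{"op": "play_rows", "data": {
  "moves": [
    [[0, -2, 0], [0, 0, -0.004], 0],
    [[0, -4, 0], [0, 0, -0.008], 0],
    [[0, -6, 0], [0.0005, 0, -0.012], 0],
    [[0, -8, 0], [0.001, 0, -0.016], 0],
    [[0, -10, 0], [0.0017, 0, -0.02], 0]
  ]
}}

```text
time: 6.5
ee_pos: [0.4927, 0.0274, 0.0406]
tcp_rot: [-90.0, 0.0, 56.2]
wrist_force: [-0.9, 0.5, 0.4]
opening: 0.0003
```

Run:
```python
from h import *
p=get_obs()["ee_pos"][:2]-C;print(np.hypot(*p),np.degrees(np.arctan2(p[1],p[0])))
a=np.degrees(np.arctan2(p[1],p[0]))%360
plan([rim(a+2*i,.114,z=.04,off=-180) for i in range(1,6)])
s=camera("side");crop(s,185,235,200,145,4,"pics/s4.png")
```

```text
0.11446741804508752 -123.13525544058895
t 6.5 pos [0.4927 0.0274 0.0406] rot [-8.998e+01  1.000e-02  5.617e+01] q [  3.2  -2.  -18.2  73.8   0.   37. ] F [-0.9  0.5  0.4]
[[0,-2.7,0],[0.001,0.001,-0.004],0],
[[0,-4.7,0],[0.001,0.001,-0.008],0],
[[0,-6.7,0],[0.001,0.001,-0.012],0],
[[0,-8.7,0],[0.002,0.001,-0.016],0],
[[0,-10.7,0],[0.002,0.001,-0.020],0],
```

View pics/s4.png

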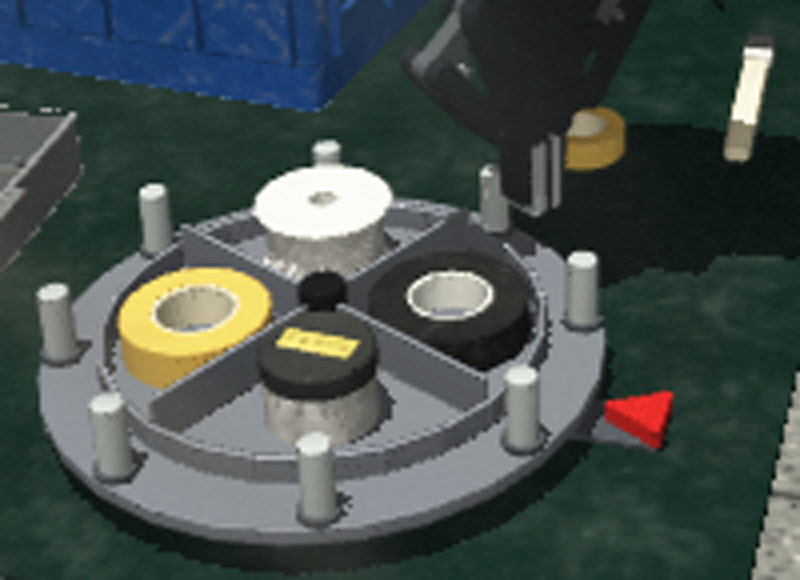

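Call:
{"op": "play_rows", "data": {
  "moves": [
    [[0, -2, 0], [0.0005, 0, -0.004], 0],
    [[0, -4, 0], [0.0005, 0, -0.008], 0],
    [[0, -6, 0], [0.001, 0, -0.012], 0],
    [[0, -8, 0], [0.0015, 0, -0.016], 0],
    [[0, -10, 0], [0.002, 0, -0.02], 0]
  ]
}}

```text
time: 7.05
ee_pos: [0.5104, 0.0181, 0.0405]
tcp_rot: [-90.0, 0.0, 66.1]
wrist_force: [-0.9, -0.3, -0.3]
opening: 0.0002
```

Call:
{"op": "play_rows", "data": {
  "moves": [
    [[0, -2, 0], [0, 0, -0.004], 0],
    [[0, -4, 0], [0, 0, -0.008], 0],
    [[0, -6, 0], [0.0005, 0, -0.012], 0],
    [[0, -8, 0], [0.001, 0, -0.016], 0],
    [[0, -10, 0], [0.0017, 0, -0.02], 0]
  ]
}}

```text
time: 7.55
ee_pos: [0.5294, 0.0115, 0.0405]
tcp_rot: [-90.0, 0.0, 76.1]
wrist_force: [-0.2, 0.7, -0.8]
opening: 0.0001
```

Call:
{"op": "play_rows", "data": {
  "moves": [
    [[0, -2, 0], [0, 0, -0.004], 0],
    [[0, -4, 0], [0, 0, -0.008], 0],
    [[0, -6, 0], [0.0005, 0, -0.012], 0],
    [[0, -8, 0], [0.001, 0, -0.016], 0],
    [[0, -10, 0], [0.0017, 0, -0.02], 0]
  ]
}}

```text
time: 8.05
ee_pos: [0.5492, 0.0084, 0.0405]
tcp_rot: [-90.0, 0.0, 86.1]
wrist_force: [0.1, -0.7, -0.3]
opening: 0.0001
```

Call:
{"op": "play_rows", "data": {
  "moves": [
    [[0, -2, 0], [0, 0, -0.004], 0],
    [[0, -4, 0], [0, 0, -0.008], 0],
    [[0, -6, 0], [0.0005, 0, -0.012], 0],
    [[0, -8, 0], [0.001, 0, -0.016], 0],
    [[0, -10, 0], [0.0017, 0, -0.02], 0]
  ]
}}

```text
time: 8.55
ee_pos: [0.5693, 0.0087, 0.0405]
tcp_rot: [-90.0, 0.0, 96.1]
wrist_force: [-0.3, -0.9, -0.4]
opening: -0.0002
```

Run:
```python
from h import *
p=get_obs()["ee_pos"][:2]-C;print(np.hypot(*p),np.degrees(np.arctan2(p[1],p[0])))
a=np.degrees(np.arctan2(p[1],p[0]))%360
plan([rim(a+2*i,.114,z=.04,off=-180) for i in range(1,6)])
s=camera("side");crop(s,185,235,200,145,4,"pics/s5.png")
c=camera("top");crop(c,140,172,150,150,4,"pics/t5.png")
```

```text
0.11546485868125211 -83.03142952170971
t 8.55 pos [0.5693 0.0087 0.0405] rot [-8.997e+01  1.000e-02  9.613e+01] q [ 0.9  8.3 -7.5 74.3 -0.  -5.3] F [-0.3 -0.9 -0.4]
[[0,-2.8,0],[0.002,0.001,-0.004],0],
[[0,-4.8,0],[0.002,0.001,-0.008],0],
[[0,-6.8,0],[0.002,0.001,-0.012],0],
[[0,-8.8,0],[0.003,0.001,-0.016],0],
[[0,-10.8,0],[0.003,0.001,-0.020],0],
```

View pics/s5.png

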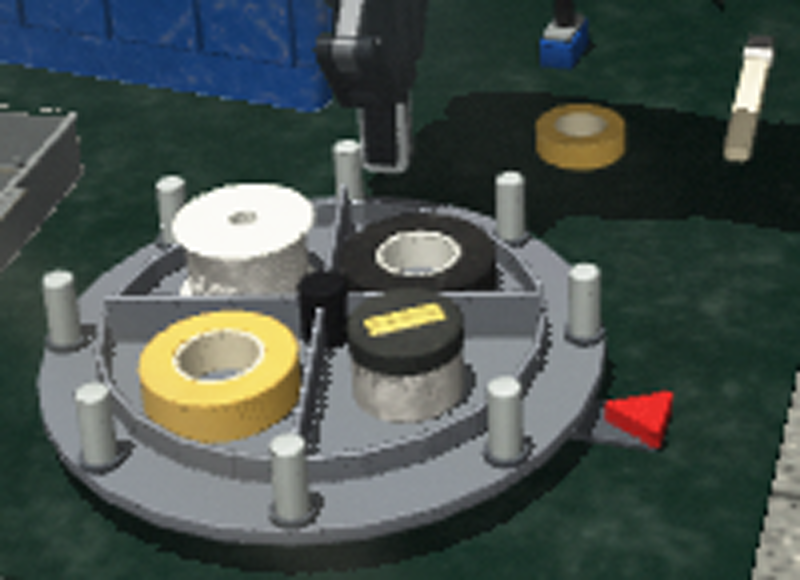

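View pics/t5.png

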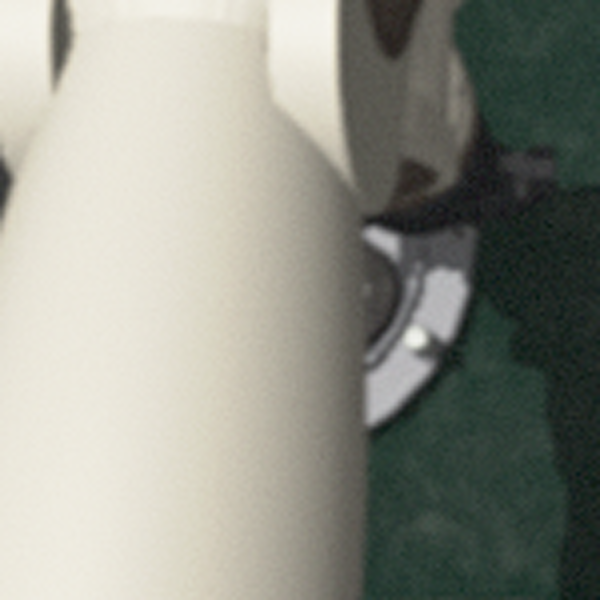

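Call:
{"op": "play_rows", "data": {
  "moves": [
    [[0, -2, 0], [0.0005, 0, -0.004], 0],
    [[0, -4, 0], [0.001, 0, -0.008], 0],
    [[0, -6, 0], [0.0015, 0, -0.012], 0],
    [[0, -8, 0], [0.002, 0, -0.016], 0],
    [[0, -10, 0], [0.003, 0, -0.02], 0]
  ]
}}

```text
time: 9.15
ee_pos: [0.5888, 0.0137, 0.0405]
tcp_rot: [-90.0, 0.0, 106.1]
wrist_force: [-0.8, -0.6, -0.2]
opening: -0.0004
```

Call:
{"op": "play_rows", "data": {
  "moves": [
    [[0, -2, 0], [0, 0, -0.004], 0],
    [[0, -4, 0], [0, 0, -0.008], 0],
    [[0, -6, 0], [0.0005, 0, -0.012], 0],
    [[0, -8, 0], [0.001, 0, -0.016], 0],
    [[0, -10, 0], [0.0017, 0, -0.02], 0]
  ]
}}

```text
time: 9.65
ee_pos: [0.6075, 0.021, 0.0405]
tcp_rot: [-90.0, -0.0, 116.1]
wrist_force: [-1.0, -0.3, 0.1]
opening: 0.0
```

Call:
{"op": "play_rows", "data": {
  "moves": [
    [[0, -1, 0], [0, 0, -0.002], 0],
    [[0, -2, 0], [0, 0, -0.004], 0],
    [[0, -2.5, 0], [0, 0, -0.005], 0],
    [[0, -3, 0], [0, 0, -0.006], 0],
    [[0, -3, 0], [0, 0, -0.006], 0]
  ]
}}

```text
time: 10.15
ee_pos: [0.6131, 0.0236, 0.0406]
tcp_rot: [-90.0, -0.0, 119.1]
wrist_force: [-0.1, -0.5, -0.7]
opening: 0.0003
```

Run:
```python
from h import *
p=get_obs()["ee_pos"][:2]-C;print(np.hypot(*p),np.degrees(np.arctan2(p[1],p[0])))
a=np.degrees(np.arctan2(p[1],p[0]))%360
plan([rim(a+1*i,.114,z=.04,off=-180) for i in range(1,6)])
s=camera("side");crop(s,185,235,200,145,4,"pics/s6.png")
```

```text
0.11523155979243987 -59.886246458344004
t 10.15 pos [0.6131 0.0236 0.0406] rot [-90.    -0.   119.12] q [  2.2  14.1  -0.6  75.2   0.  -26.9] F [-0.1 -0.5 -0.7]
[[0,-2.0,0],[0.001,0.001,-0.002],0],
[[0,-3.0,0],[0.001,0.001,-0.004],0],
[[0,-4.0,0],[0.001,0.001,-0.006],0],
[[0,-5.0,0],[0.002,0.001,-0.008],0],
[[0,-6.0,0],[0.002,0.001,-0.010],0],
```

View pics/s6.png

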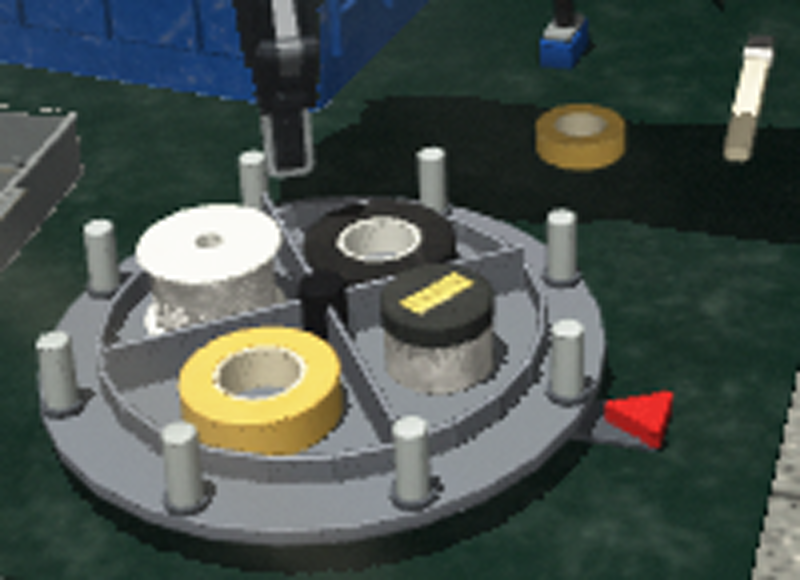

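```bash
cat >> h.py <<'E'
from scipy.optimize import least_squares
def fitpegs(cc,L):
    W=np.array([toW(cc,u,v,.055)[:2] for u,v in L])
    a=np.unwrap(np.arctan2(*(W-W.mean(0)).T[::-1])); sg=np.sign(a[1]-a[0])
    def f(p):
        t=p[2]+sg*np.arange(len(W))*np.pi/4
        return (W-(p[:2]+.108*np.c_[np.cos(t),np.sin(t)])).ravel()
    r=least_squares(f,[*W.mean(0),a[0]]);return r.x[:2],np.degrees(r.x[2]),abs(r.fun).max()
E
python3 - <<'E'
from h import *
s=camera("side")
S=np.array([(252,158),(431,154),(561,216),(567,327),(411,426),(180,430),(56,340),(99,228)])/4+[185,235]-.375
c,a,e=fitpegs(s,S);print(c,a,e)
j=toW(s,185+438/4-.4,235+303/4-.4,.058)[:2];print("jar",j,np.degrees(np.arctan2(*(j-c)[::-1]))%360,np.hypot(*(j-c)))
E
```

```text
[0.55430263 0.1245754 ] -51.09837537506341 0.0014759918132727368
jar [0.50035305 0.13642531] 167.61182224238806 0.05523565713807581
```

Call:
{"op": "play_rows", "data": {
  "moves": [
    [[0, -1, 0], [0, 0, -0.002], 0],
    [[0, -2, 0], [0.0005, 0, -0.004], 0],
    [[0, -3, 0], [0.001, 0, -0.006], 0],
    [[0, -4, 0], [0.001, 0, -0.008], 0],
    [[0, -5, 0], [0.0015, 0, -0.01], 0]
  ]
}}

```text
time: 10.75
ee_pos: [0.6213, 0.0298, 0.0406]
tcp_rot: [-90.0, 0.0, 124.2]
wrist_force: [0.2, -0.9, -0.5]
opening: 0.0001
```

Call:
{"op": "play_rows", "data": {
  "moves": [
    [[0, -1, 0], [0, 0, -0.002], 0],
    [[0, -2, 0], [0, 0, -0.004], 0],
    [[0, -3, 0], [0.0005, 0, -0.006], 0],
    [[0, -4, 0], [0.001, 0, -0.008], 0],
    [[0, -5, 0], [0.001, 0, -0.01], 0]
  ]
}}

```text
time: 11.25
ee_pos: [0.6288, 0.0364, 0.0406]
tcp_rot: [-90.0, -0.0, 129.2]
wrist_force: [-1.0, 0.1, -0.1]
opening: -0.0
```

Call:
{"op": "play_rows", "data": {
  "moves": [
    [[0, -0.5, 0], [0, 0, -0.001], 0],
    [[0, -0.5, 0], [0, 0, -0.001], 0],
    [[0, -0.5, 0], [0, 0, -0.001], 0],
    [[0, -0.5, 0], [0, 0, -0.001], 0],
    [[0, -0.5, 0], [0, 0, -0.001], 0]
  ]
}}

```text
time: 11.75
ee_pos: [0.6296, 0.0368, 0.0407]
tcp_rot: [-90.0, 0.0, 129.6]
wrist_force: [-0.1, -0.1, -0.2]
opening: 0.0003
```

Run:
```python
from h import *
p=get_obs()["ee_pos"][:2]-C;print(np.hypot(*p),np.degrees(np.arctan2(p[1],p[0])))
plan([])
s=camera("side");crop(s,185,235,200,145,4,"pics/s7.png")
```

```text
0.11401137080693614 -49.353223896388066
t 11.75 pos [0.6296 0.0368 0.0407] rot [-90.     0.   129.61] q [  3.3  16.4   2.2  75.7   0.  -36.3] F [-0.1 -0.1 -0.2]
```

View pics/s7.png

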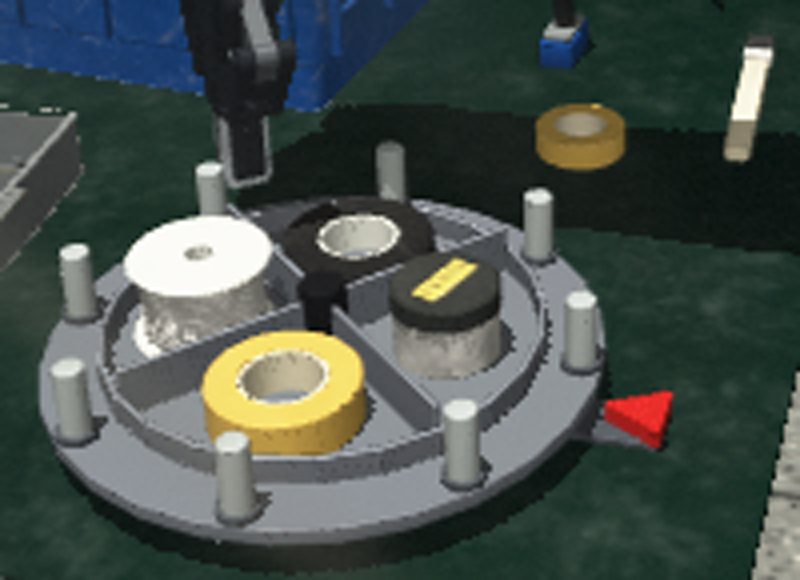

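```bash
cat >> h.py <<'E'
def overlay(cc,u0,v0,w,h,s,name,jar,z=.058,ctr=None,front=180.):
    i=cv2.resize(cc["img"][v0:v0+h,u0:u0+w,::-1],None,fx=s,fy=s,interpolation=cv2.INTER_CUBIC)
    t=np.linspace(0,2*np.pi,60)
    for zz in(z,.024):
        P=toP(cc,np.c_[jar[0]+.023*np.cos(t),jar[1]+.023*np.sin(t),0*t+zz]);P=((P-[u0,v0]+.5)*s).astype(np.int32)
        cv2.polylines(i,[P],True,(255,0,255),1)
    a=np.radians(front)
    L=toP(cc,[[*ctr,.012],*[[ctr[0]+r*np.cos(a),ctr[1]+r*np.sin(a),.012] for r in(.122,.145)]]);L=((L-[u0,v0]+.5)*s).astype(np.int32)
    cv2.polylines(i,[L],False,(255,255,0),1)
    cv2.imwrite(name,i)
E
python3 - <<'E'
from h import *
s=camera("side")
S=np.array([(209,170),(390,150),(538,196),(581,299),(460,408),(233,441),(69,367),(75,251)])/4+[185,235]-.375
c,a,e=fitpegs(s,S);print(c,a,e)
j=toW(s,185+445/4-.4,235+288/4-.4,.058)[:2];print("jar",j,np.degrees(np.arctan2(*(j-c)[::-1]))%360,np.hypot(*(j-c)))
overlay(s,275,265,90,75,8,"pics/o7.png",j,ctr=c)
E
```

```text
[0.55432084 0.12488246] -40.39258854571235 0.0020574601115036922
jar [0.50092832 0.12570725] 179.11497537073615 0.053398890643798214
```

View pics/o7.png

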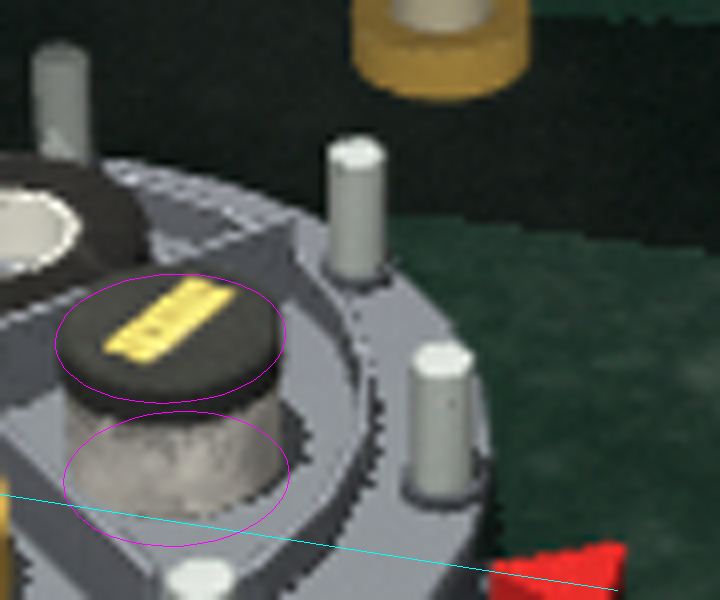

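Call:
{"op": "play_rows", "data": {
  "moves": [
    [[0, 2, 0], [0, 0, 0.004], 0],
    [[0, 4, 0], [0, 0, 0.008], 0],
    [[0, 4, 0], [0, -0.01, 0.012], 0],
    [[0, 4, 0], [0, -0.04, 0.012], 0],
    [[0, 4, 0], [0, -0.08, 0.012], 0]
  ]
}}

```text
time: 12.35
ee_pos: [0.6191, 0.0289, 0.1205]
tcp_rot: [-89.9, -0.1, 125.7]
wrist_force: [0.6, 0.3, 1.3]
opening: 0.0001
```

Run:
```python
from h import *
plan([(.45,-.25,.25,60),(.25,-.4,.25,0)])
```

```text
t 12.35 pos [0.6191 0.0289 0.1205] rot [-8.9850e+01 -1.0000e-01  1.2567e+02] q [  2.7  14.    8.   84.2  -0.  -33. ] F [0.6 0.3 1.3]
[[0,65.7,0],[-0.128,-0.129,0.300],0],
[[0,125.7,0],[-0.133,-0.128,0.550],0],
```

Call:
{"op": "play_rows", "data": {
  "moves": [
    [[0, 5, 0], [0, -0.04, 0.02], 0],
    [[0, 12, 0], [0, -0.08, 0.06], 0],
    [[0, 20, 0], [0, -0.12, 0.1], 0],
    [[0, 28, 0], [0, -0.13, 0.15], 0],
    [[0, 36, 0], [-0.01, -0.13, 0.2], 0]
  ]
}}

```text
time: 12.85
ee_pos: [0.4716, -0.0869, 0.2533]
tcp_rot: [-90.3, 0.0, 89.4]
wrist_force: [0.2, -1.3, -0.0]
opening: 0.0
```

Run:
```python
from h import *
plan([(.3,-.3,.25,60)])
```

```text
t 12.85 pos [ 0.4716 -0.0869  0.2533] rot [-9.027e+01  4.000e-02  8.944e+01] q [-10.4  -4.4   3.1  97.3   0.   -9.9] F [ 0.2 -1.3 -0. ]
[[0,29.4,0],[-0.215,0.003,0.170],0],
```

Call:
{"op": "play_rows", "data": {
  "moves": [
    [[0, 6, 0], [-0.035, 0, 0.03], 0],
    [[0, 12, 0], [-0.07, 0, 0.06], 0],
    [[0, 18, 0], [-0.11, 0, 0.09], 0],
    [[0, 24, 0], [-0.15, 0, 0.12], 0],
    [[0, 30, 0], [-0.19, 0, 0.15], 0]
  ]
}}

```text
time: 13.35
ee_pos: [0.3196, -0.2766, 0.251]
tcp_rot: [-90.1, 0.0, 59.5]
wrist_force: [-0.1, -0.4, -0.4]
opening: -0.0
```

Run:
```python
from h import *
plan([])
c=camera("top");crop(c,140,172,130,140,4,"pics/t8.png")
s=camera("side");crop(s,185,235,200,145,4,"pics/s8.png");cv2.imwrite("pics/t8f.png",c["img"][:,:,::-1])
```

```text
t 13.35 pos [ 0.3196 -0.2766  0.251 ] rot [-9.011e+01  2.000e-02  5.946e+01] q [-40.9 -11.9  -3.7  98.    0.  -10.3] F [-0.1 -0.4 -0.4]
```

View pics/t8.png

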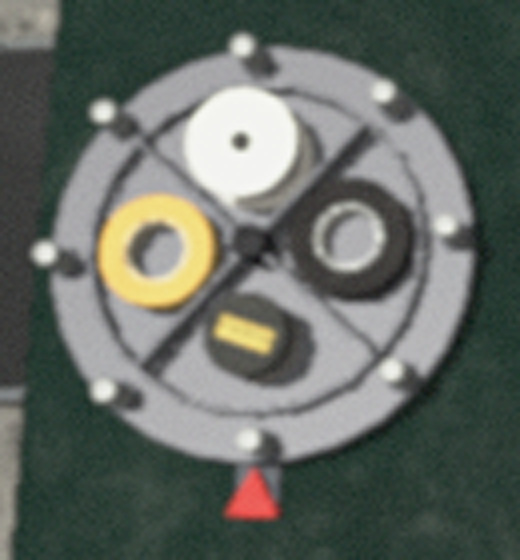

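View pics/s8.png

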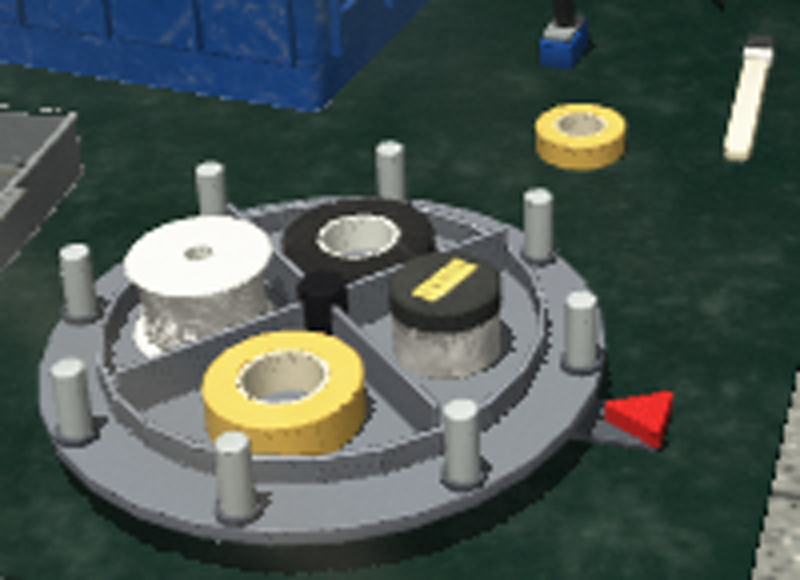

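Run:
```python
from h import *
c=camera("top");s=camera("side")
T=np.array([(243,45),(384,92),(445,226),(393,370),(250,440),(103,391),(43,253),(102,111)])/4+[140,172]-.375
ct,a,e=fitpegs(c,T);print(ct,a,e)
j=toW(c,140+247/4-.4,172+334/4-.4,.058)[:2]
tip=toW(c,140+254/4-.4,172+467/4-.4,.012)[:2];base=toW(c,140+251/4-.4,172+518/4-.4,.012)[:2]
for n,p in(("jar",j),("tip",tip),("base",base)):print(n,p,np.degrees(np.arctan2(*(p-ct)[::-1]))%360,np.hypot(*(p-ct)))
overlay(c,175,215,60,80,9,"pics/o8t.png",j,ctr=ct,front=180.6)
overlay(s,275,265,90,80,8,"pics/o8s.png",j+[-.001,.0022],ctr=ct+[-.001,.0022],front=180)
```

```text
[0.55587367 0.12180884] 4.584020983234112 0.0008635756345820728
jar [0.50405097 0.11668146] 185.6504926823802 0.052075735032827336
tip [0.43813282 0.12181126] 179.9988217959293 0.11774085154803864
base [0.41050812 0.12168688] 180.04806805602226 0.14536560933047263
```

View pics/o8t.png

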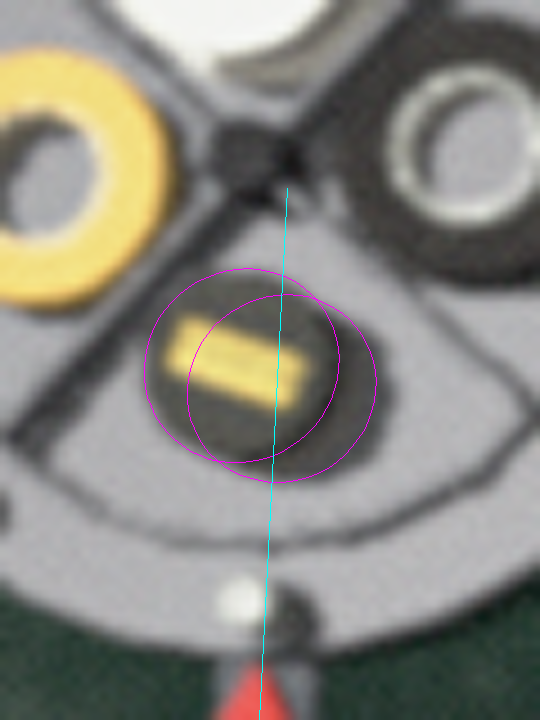

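View pics/o8s.png

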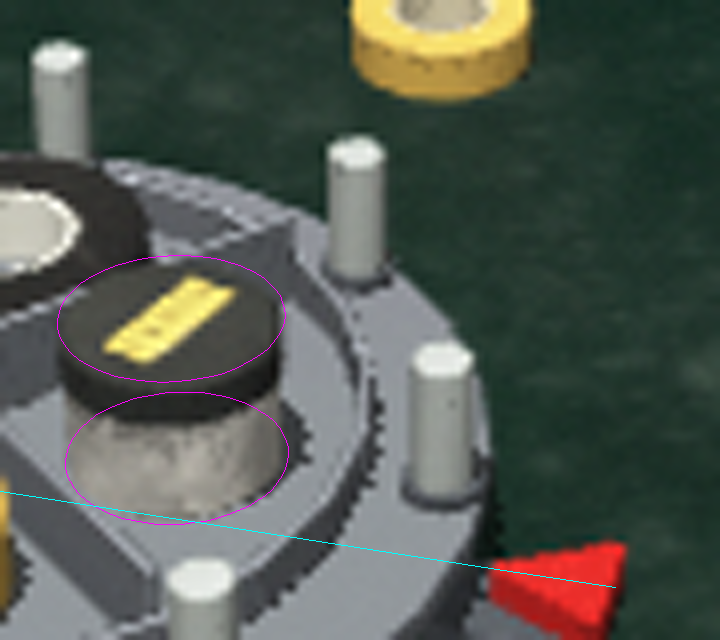

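Call:
{"op": "play_rows", "data": {
  "moves": [
    [[0, -6, 0], [0.04, 0, -0.02], 0],
    [[0, -12, 0], [0.08, 0, -0.03], 0],
    [[0, -18, 0], [0.12, 0, -0.03], 0],
    [[0, -24, 0], [0.16, 0, -0.03], 0],
    [[0, -30, 0], [0.2, 0, -0.03], 0]
  ]
}}

```text
time: 14.05
ee_pos: [0.4493, -0.115, 0.2503]
tcp_rot: [-90.0, -0.0, 90.1]
wrist_force: [1.0, -0.7, 0.8]
opening: 0.0003
```

Run:
```python
from h import *
plan([rim(297,.114,.12,-180)])
```

```text
t 14.05 pos [ 0.4493 -0.115   0.2503] rot [-90.03  -0.    90.1 ] q [-14.4  -6.3   1.   97.3   0.  -14.5] F [ 1.  -0.7  0.8]
[[0,-26.9,0],[0.136,0.130,-0.158],0],
```

Call:
{"op": "play_rows", "data": {
  "moves": [
    [[0, -6, 0], [0.03, 0, -0.03], 0],
    [[0, -12, 0], [0.07, 0, -0.06], 0],
    [[0, -18, 0], [0.105, 0.02, -0.1], 0],
    [[0, -24, 0], [0.13, 0.06, -0.135], 0],
    [[0, -27, 0], [0.13, 0.09, -0.15], 0]
  ]
}}

```text
time: 14.55
ee_pos: [0.6013, 0.0157, 0.1601]
tcp_rot: [-90.2, 0.0, 117.2]
wrist_force: [0.2, -0.3, -0.4]
opening: 0.0002
```

Run:
```python
from h import *
plan([rim(297,.114,.12,-180)])
```

```text
t 14.55 pos [0.6013 0.0157 0.1601] rot [-9.0170e+01  5.0000e-02  1.1724e+02] q [  1.5  11.    8.9  87.7   0.  -25.8] F [ 0.2 -0.3 -0.4]
[[0,0.2,0],[0.003,0.040,-0.008],0],
```

Call:
{"op": "play_rows", "data": {
  "moves": [
    [[0, 0, 0], [0.002, 0.02, -0.004], 0],
    [[0, 0, 0], [0.003, 0.05, -0.008], 0],
    [[0, 0, 0], [0.003, 0.05, -0.008], 0],
    [[0, 0, 0], [0.003, 0.05, -0.008], 0],
    [[0, 0, 0], [0.003, 0.05, -0.008], 0]
  ]
}}

```text
time: 15.05
ee_pos: [0.6056, 0.0177, 0.1121]
tcp_rot: [-90.1, 0.1, 116.7]
wrist_force: [0.5, 0.1, 0.2]
opening: 0.0001
```

Run:
```python
from h import *
p=get_obs()["ee_pos"][:2]-C;print(np.hypot(*p),np.degrees(np.arctan2(p[1],p[0])))
plan([rim(297,.114,.04,-180)])
s=camera("side");crop(s,185,235,200,145,4,"pics/s9.png")
```

```text
0.11691670865099626 -64.53275284758938
t 15.05 pos [0.6056 0.0177 0.1121] rot [-9.0140e+01  6.0000e-02  1.1669e+02] q [  1.7  11.7   4.5  82.6   0.  -25. ] F [0.5 0.1 0.2]
[[0,-0.3,0],[0.003,0.072,-0.003],0],
```

View pics/s9.png

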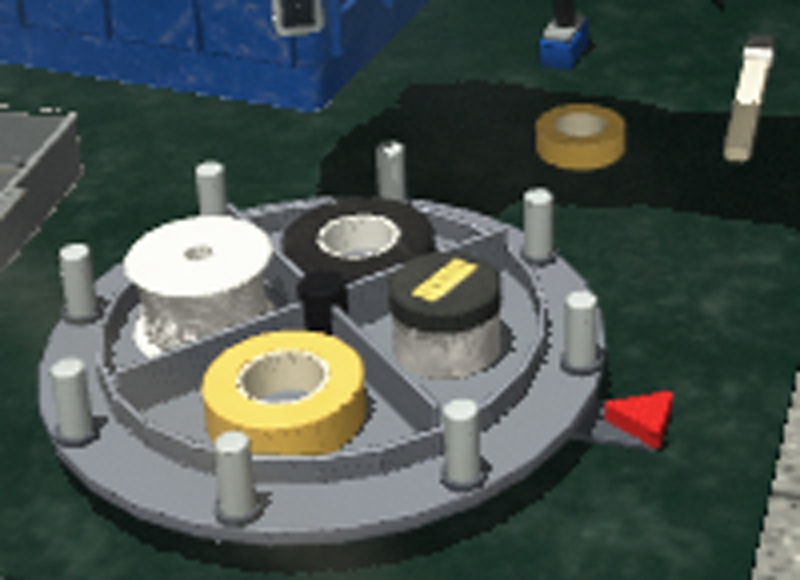

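Tray unchanged; the finger hangs over the gap between the two far pegs (209,170) and (390,150). Going down.

Call:
{"op": "play_rows", "data": {
  "moves": [
    [[0, 0, 0], [0.001, 0.02, -0.001], 0],
    [[0, 0, 0], [0.002, 0.04, -0.002], 0],
    [[0, 0, 0], [0.003, 0.06, -0.003], 0],
    [[0, 0, 0], [0.003, 0.072, -0.003], 0],
    [[0, 0, 0], [0.003, 0.072, -0.003], 0]
  ]
}}

```text
time: 15.6
ee_pos: [0.6057, 0.021, 0.0372]
tcp_rot: [-89.9, -0.0, 116.6]
wrist_force: [0.2, 1.3, 0.1]
opening: 0.0002
```

Run:
```python
from h import *
p=get_obs()["ee_pos"][:2]-C;print(np.hypot(*p),np.degrees(np.arctan2(p[1],p[0])))
plan([rim(286,.114,.04,-180),rim(278.5,.114,.04,-180)])
```

```text
0.11406458346853923 -63.76459823727316
t 15.6 pos [0.6057 0.021  0.0372] rot [-8.9930e+01 -3.0000e-02  1.1662e+02] q [  2.   13.3  -2.   74.8   0.  -24.6] F [0.2 1.3 0.1]
[[0,10.6,0],[0.002,-0.003,0.020],0],
[[0,18.1,0],[0.006,-0.003,0.035],0],
```

Call:
{"op": "play_rows", "data": {
  "moves": [
    [[0, 2.5, 0], [0, -0.001, 0.005], 0],
    [[0, 5, 0], [0, -0.002, 0.01], 0],
    [[0, 7.5, 0], [0.001, -0.002, 0.015], 0],
    [[0, 9, 0], [0.002, -0.002, 0.018], 0],
    [[0, 10, 0], [0.002, -0.002, 0.0195], 0]
  ]
}}

```text
time: 16.1
ee_pos: [0.5883, 0.0141, 0.0411]
tcp_rot: [-90.1, 0.0, 106.6]
wrist_force: [-0.2, 0.3, 0.3]
opening: -0.0001
```

Run:
```python
from h import *
p=get_obs()["ee_pos"][:2]-C;print(np.hypot(*p),np.degrees(np.arctan2(p[1],p[0])))
plan([rim(278.5,.114,.04,-180)])
```

```text
0.11408999147367745 -73.17915646157788
t 16.1 pos [0.5883 0.0141 0.0411] rot [-9.0090e+01  2.0000e-02  1.0657e+02] q [  1.4  10.7  -4.6  74.6   0.  -15.2] F [-0.2  0.3  0.3]
[[0,8.1,0],[0.001,0.001,0.017],0],
```

Call:
{"op": "play_rows", "data": {
  "moves": [
    [[0, 1, 0], [0, 0, 0.002], 0],
    [[0, 2, 0], [0, 0, 0.004], 0],
    [[0, 3, 0], [0.0005, 0, 0.006], 0],
    [[0, 4, 0], [0.0005, 0, 0.008], 0],
    [[0, 5, 0], [0.001, 0, 0.01], 0]
  ]
}}

```text
time: 16.6
ee_pos: [0.578, 0.0122, 0.0399]
tcp_rot: [-90.0, 0.0, 101.5]
wrist_force: [0.9, -0.6, -0.6]
opening: 0.0002
```

Call:
{"op": "play_rows", "data": {
  "moves": [
    [[0, 1, 0], [0, 0, 0.002], 0],
    [[0, 2, 0], [0, 0, 0.004], 0],
    [[0, 2.6, 0], [0, 0, 0.0055], 0],
    [[0, 3, 0], [0, 0, 0.0065], 0],
    [[0, 3, 0], [0, 0, 0.0065], 0]
  ]
}}

```text
time: 17.1
ee_pos: [0.5715, 0.0109, 0.0398]
tcp_rot: [-90.0, 0.0, 98.6]
wrist_force: [-0.2, -0.5, -0.4]
opening: 0.0001
```

Run:
```python
from h import *
p=get_obs()["ee_pos"][:2]-C;print(np.hypot(*p),np.degrees(np.arctan2(p[1],p[0])))
plan([])
s=camera("side");crop(s,185,235,200,145,4,"pics/s10.png")
```

```text
0.11355193156751522 -81.781171097767
t 17.1 pos [0.5715 0.0109 0.0398] rot [-89.99   0.    98.61] q [ 1.1  8.6 -7.2 74.2 -0.  -7.5] F [-0.2 -0.5 -0.4]
```

View pics/s10.png

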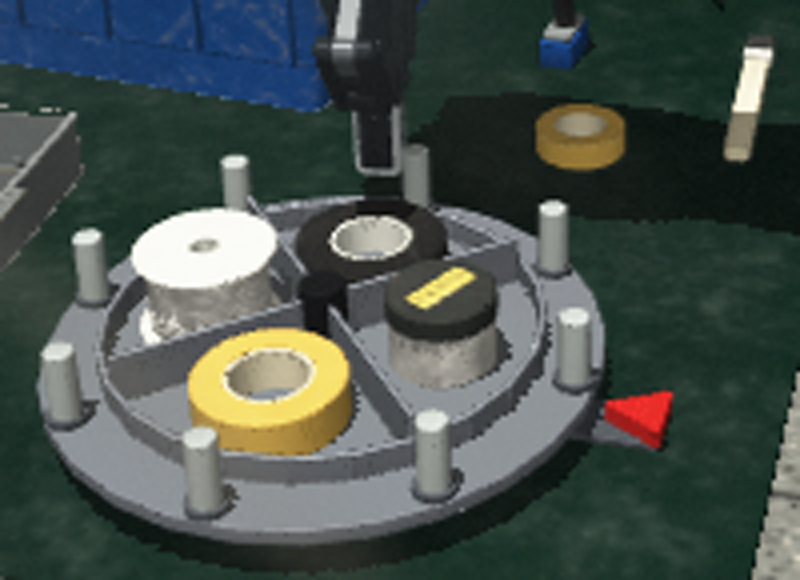

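Call:
{"op": "play_rows", "data": {
  "moves": [
    [[0, -2, 0], [0, 0, -0.004], 0],
    [[0, -4, 0], [0, 0, -0.008], 0],
    [[0, -5, 0], [0, -0.01, -0.012], 0],
    [[0, -5, 0], [0, -0.04, -0.012], 0],
    [[0, -5, 0], [0, -0.08, -0.012], 0]
  ]
}}

```text
time: 17.65
ee_pos: [0.5827, 0.0127, 0.1196]
tcp_rot: [-89.8, -0.0, 103.6]
wrist_force: [-0.1, 0.1, 0.5]
opening: 0.0002
```

Run:
```python
from h import *
plan([(.47,-.09,.25,90)])
s=camera("side")
S=np.array([(234,162),(416,152),(553,207),(574,315),(431,417),(200,435),(62,350),(88,236)])/4+[185,235]-.375
print(fitpegs(s,S))
```

```text
t 17.65 pos [0.5827 0.0127 0.1196] rot [-8.9810e+01 -4.0000e-02  1.0361e+02] q [  1.3   8.9   2.   83.3  -0.  -12.4] F [-0.1  0.1  0.5]
[[0,13.6,0],[-0.073,-0.130,0.134],0],
(array([0.55441153, 0.12418514]), np.float64(-46.81971275630676), np.float64(0.0019698622441831626))
```

Call:
{"op": "play_rows", "data": {
  "moves": [
    [[0, 3, 0], [0, -0.03, 0.03], 0],
    [[0, 6, 0], [-0.01, -0.06, 0.06], 0],
    [[0, 9, 0], [-0.03, -0.1, 0.1], 0],
    [[0, 12, 0], [-0.06, -0.12, 0.13], 0],
    [[0, 15, 0], [-0.09, -0.13, 0.16], 0]
  ]
}}

```text
time: 18.2
ee_pos: [0.4487, -0.113, 0.253]
tcp_rot: [-90.2, 0.1, 88.6]
wrist_force: [1.1, -0.9, -0.1]
opening: 0.0003
```

Call:
{"op": "play_rows", "data": {
  "moves": [
    [[0, 6, 0], [-0.035, 0, 0.02], 0],
    [[0, 12, 0], [-0.07, 0, 0.05], 0],
    [[0, 18, 0], [-0.11, 0, 0.08], 0],
    [[0, 24, 0], [-0.15, 0, 0.1], 0],
    [[0, 30, 0], [-0.19, 0, 0.12], 0]
  ]
}}

```text
time: 18.7
ee_pos: [0.3234, -0.3008, 0.251]
tcp_rot: [-90.1, 0.0, 58.4]
wrist_force: [1.5, -0.4, 0.1]
opening: 0.0
```

Run:
```python
from h import *
plan([])
c=camera("top");crop(c,140,172,130,140,4,"pics/t11.png");cv2.imwrite("pics/t11f.png",c["img"][:,:,::-1])
```

```text
t 18.7 pos [ 0.3234 -0.3008  0.251 ] rot [-9.011e+01  2.000e-02  5.836e+01] q [-42.9  -9.4  -1.6  97.6  -0.  -11.3] F [ 1.5 -0.4  0.1]
```

View pics/t11.png

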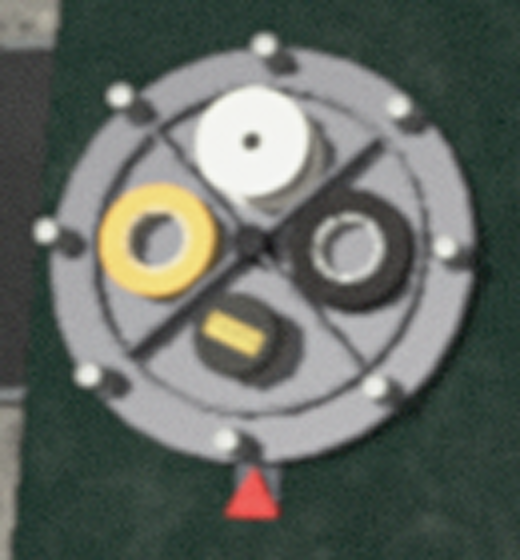

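View pics/t11f.png

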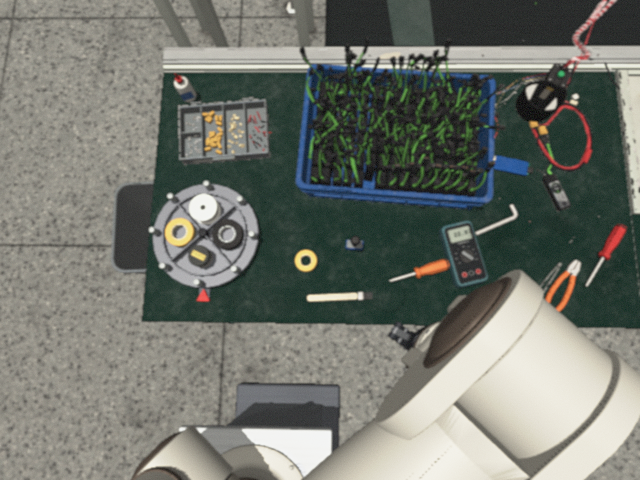

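Run:
```python
from h import *
c=camera("top");s=camera("side")
T=np.array([(265,44),(399,107),(445,246),(376,387),(227,440),(88,375),(45,231),(120,97)])/4+[140,172]-.375
ct,a,e=fitpegs(c,T);print(ct,a,e)
j=toW(c,140+235/4-.4,172+334/4-.4,.058)[:2]
tip=toW(c,140+254/4-.4,172+467/4-.4,.012)[:2];base=toW(c,140+251/4-.4,172+518/4-.4,.012)[:2]
for n,p in(("jar",j),("tip",tip),("base",base)):print(n,p,p-ct,np.degrees(np.arctan2(*(p-ct)[::-1]))%360,np.hypot(*(p-ct)))
overlay(c,175,215,60,80,9,"pics/o11t.png",j,ctr=ct,front=180)
crop(s,185,235,200,145,4,"pics/s11.png")
```

```text
[0.55594145 0.1216728 ] -1.7633100564825375 0.0007623397868324888
jar [0.50398979 0.12305715] [-0.05195166  0.00138435] 178.47361105311143 0.05197010525140359
tip [0.43813282 0.12181126] [-0.11780863  0.00013846] 179.93266177630238 0.117808711696862
base [0.41050812 0.12168688] [-1.45433337e-01  1.40824224e-05] 179.99445200539446 0.14543333766694064
```

View pics/o11t.png

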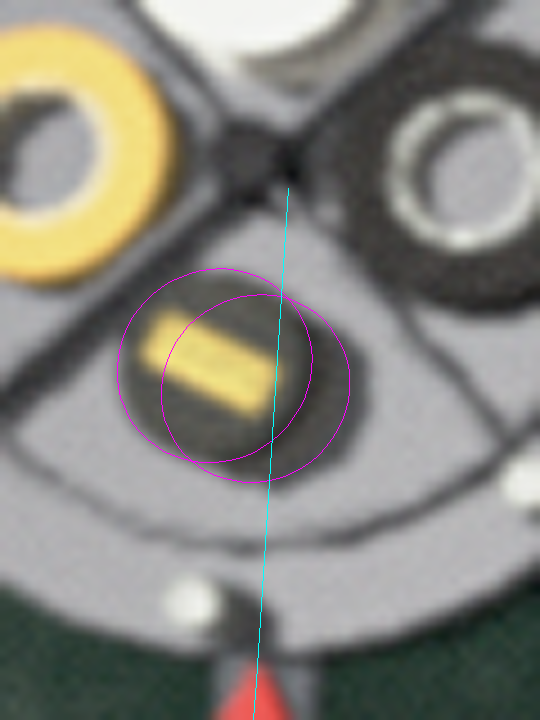

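View pics/s11.png

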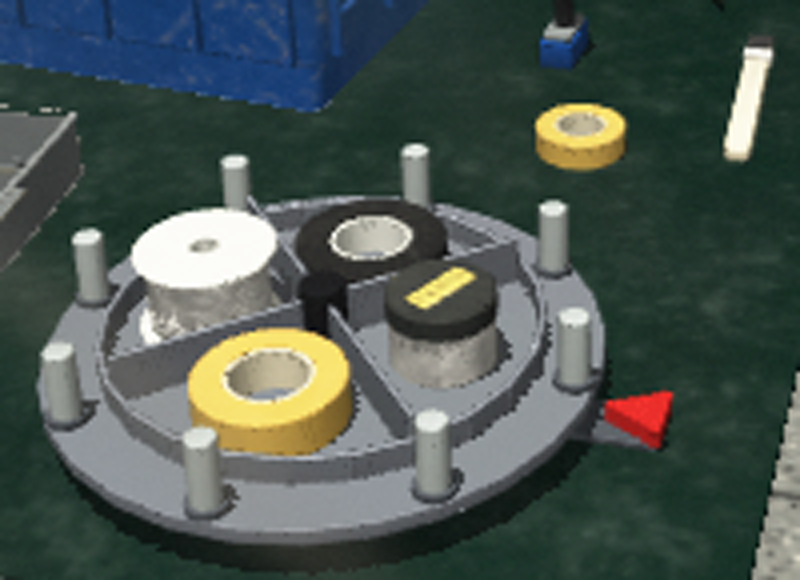

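Run:
```python
from h import *
c=camera("top");s=camera("side")
def tri(a,b,dc,ds):
    f=lambda p: np.r_[toP(c,p-np.r_[dc,0])[0]-a, toP(s,p-np.r_[ds,0])[0]-b]
    r=least_squares(f,[.5,.12,.05]);return r.x,r.fun
ct=np.array([.5559,.1217]);cs=np.array([.5544,.1243])
def pt(u,v): return np.array([140+u/4-.4,172+v/4-.4])
def ps(u,v): return np.array([185+u/4-.4,235+v/4-.4])
# express each relative to that camera's own peg-fitted axis
for n,a,b in(("label",pt(234,334),ps(441,287)),("reel hole",pt(252,141),ps(205,245)),("hub",pt(252,241),ps(323,283))):
    p,e=tri(a,b,-ct,-cs);print(n,p.round(4),np.degrees(np.arctan2(p[1],p[0]))%360,e.round(2))
print(toP(s,[[*(cs+[-.052,y]),z] for y in(-.023,) for z in (.0,)]))
for y in(-.002,.0014,.004,.007):
  t=np.linspace(0,6.28,100)
  B=toP(s,np.c_[cs[0]-.052+.023*np.cos(t),cs[1]+y+.023*np.sin(t),0*t+.023]);T=toP(s,np.c_[cs[0]-.052+.023*np.cos(t),cs[1]+y+.023*np.sin(t),0*t+.058])
  print(y,"bottom row in crop",(B[:,1].max()-235+.5)*4,"top row",(T[:,1].min()-235+.5)*4,"cols",(T[:,0].min()-185+.5)*4,(T[:,0].max()-185+.5)*4)
crop(s,278,295,40,45,14,"pics/j11.png")
```

```text
label [-0.0519  0.0018  0.0585] 178.05871131667715 [-0.   -0.02  0.01  0.  ]
reel hole [ 0.0524 -0.0017  0.0602] 358.1304144658393 [ 0.04  0.13 -0.1  -0.03]
hub [ 0.0004 -0.0019  0.0496] 282.46991260935795 [-0.03 -0.14  0.11  0.03]
[[300.66658067 327.30749708]]
-0.002 bottom row in crop 389.59125271624225 top row 252.22885814735196 cols 387.197854077039 501.7232853639389
0.0014 bottom row in crop 394.6970558589776 top row 256.57461333161837 cols 384.32258112241516 499.3413282157301
0.004 bottom row in crop 398.63118902343854 top row 259.92215845531473 cols 382.1072445231855 497.5061098104961
0.007 bottom row in crop 403.20291940649986 top row 263.8111904784107 cols 379.53300846713864 495.3736052170227
```

View pics/j11.png

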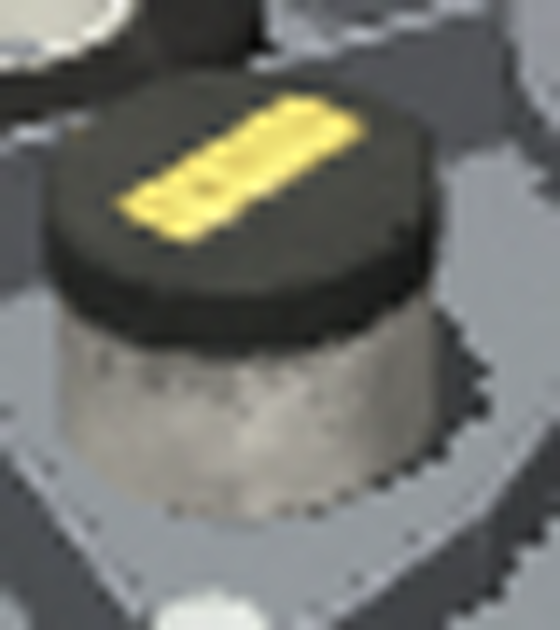

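Run:
```python
from workcell import *
o=get_obs();print(o["time"],o["wrist_force"]);print(job_done())
```

```text
18.95 [-0.70626663  0.2244085  -0.58459202]
the job is handed in; nothing more can be done
None
```

I turned the carousel until the flux jar was at the front, in line with the red arrow, and handed the job in at about 19 s with the hand well clear. No verdict was reported.

**How it went:** I pushed one rim peg about 128° counter-clockwise with the shut fingers. The jar ended about 5 mm past the arrow line, so I pushed the tray back about 6° from another peg, then took the hand away.

**Last checks:**
- **Jar position:** finding its label in both cameras put the jar 52 mm from the axis and about 2 mm off the arrow line, against the 8 mm allowed. The label came out 58.5 mm above the bench, as it should (58 mm).
- **Top camera alone:** it gave an offset of 1.4 mm.
- **Tray and bench:** the jar, reel and both tape rolls stood in their compartments. I saw no change in the bystanders by eye, but did not measure them. I took the tray to be at rest from two late side pictures that looked the same, not from a speed reading.
- **Forces:** the wrist readings at the end of each move stayed around 1 to 2 N. I did not see the force between readings.

**What disagreed:**
- Before the turn back, the side camera's view of the lid alone read about 6° (5.5 mm) differently from the top camera. I put that down to the lid's edge. Combining the two cameras on the label left almost no mismatch.
- The same two-camera check put the tray's hub about 2 mm off its axis, so the jar figure is good to about 2 mm.

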